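# Fit the platen on the slide press

## Task

Take the press platen, the handled plate with the round bored sleeve at its end, and lower it gently and level over the press's upright rod until it is fully down, lying flat and square on the pad over the glass slide, then let go. Leave the similar weight with the solid square block where it is.

Things in the scene. Friction and masses are not known exactly. Their poses are not given: they have to be found in the camera images.
- press: slide press, fixed: grey base 180 x 86 mm with a black rubber pad (88 x 64 mm, glass slide let in, top 20 mm above the worktop) and an upright rod. Origin: under the pad's centre at worktop height; x points from pad to rod, z up. The 12 mm rod stands 80 mm from the origin along x, on a 38 mm round collar level with the pad. Home, the platen's origin is 20 mm above this one, x axes agreeing.
- rod_tip (a point): tapered top of the press's rod, on its axis, 178 mm above the worktop
- platen: loose 0.2-0.35 kg platen: steel plate 80 x 56 x 12 mm, round sleeve (48 mm wide, 30 high, 30 mm bore right through) at one end. Origin: centre of the plate's underside, level with the sleeve's; x points to the sleeve, axis 80 mm off; z up. Black rib handle over the origin: 36 mm along x, 16 thick along y, sides free from 18 to 50 mm above the underside. Centre of mass 21 mm from it towards sleeve.
- platen_bore (a point): centre of the lower mouth of the platen's bore, 80 mm from the platen's origin along its x
- weight: loose weight to be left alone: same plate and handle as the platen, but with a solid square aluminium block (44 x 44 x 30 mm, no bore) in place of the sleeve. Same origin and axes.

How it is judged:
By the outcome, as a careful person would: the job done as asked, in the order asked, and still so for the second after the job is handed in, with the robot touching nothing.
It also fails if it takes over 42 s, if anything falls off the work surface, if the arm or the gripper's body presses on something with over 40 N, if the wrist force passes 120 N, or if a joint passes its speed limit or range.

## Robot

A 7-joint arm with a two-finger parallel gripper is mounted at the origin on a cart in front of the work surface, level with it; the furniture and walls round the work are solid. World frame = base frame: x ahead of the robot, y to its left, z up, the work surface at z = 0. Lengths are in m, angles in rad, forces in N, time in s.
With the tool pointing down it reaches from about 0.4 to 0.9 m from the base axis. Payload 5.6 kg.
Tool frame: the origin (TCP) lies at the very end of the fingers, on their centre line; the grasp point (between the pads) lies 19 mm behind it; z points along the fingers, y is the line along which they close (so a half turn about z gives the same grasp; the last joint's range is limited). The gripper opens to 92 mm and grips with 3 to 60 N. Pads are 20 mm wide; open, the fingers measure 128 mm over their backs; the gripper's body (75 mm by 189 mm) begins 69 mm behind the grasp point.
Start: joints at [-1.222, 0.468, -0.012, 1.603, 0.006, 1.071, -0.056], TCP at [0.248, 0.601, 0.215] pointing down, gripper open.
Joint ranges: [-2.53, 2.53], [-0.31, 2.02], [-1.57, 1.55], [0.28, 2.44], [-1.29, 4.43], [0.15, 1.84], [-2.92, 2.92]. Speed limits (rad/s): [2.57, 2.57, 3.14, 3.14, 3.14, 3.14, 3.14].

## Interface

Orientations are given as a unit quaternion [x, y, z, w].
In Python, from cell import manip, cams gives the robot as it stands. The module is installed in compiled form; this text tells all that it offers.
- The arm moves only by the tool send_rows, never from a script. Its argument "rows" is a list of rows, each a list of 7 numbers: the turn, a rotation vector about the tool's x, y, z in degrees, then the shift along the tool's x, y, z in m, then the finger opening in m, from 0 to 0.0919. A call has 1 to 12 rows; each row shifts and turns the commanded pose from where the row before left it, along the tool's axes as they then stand; what a row does not reach is not made up. A row lasts 1/12 s, in which the tool goes at most 41.7 mm and 7.16 degrees, less where a joint would pass 70% of its speed; a pose out of reach is approached as far as the arm can. A call with a gripper value outside its range is refused whole. The fingers move at their own pace and stop on an object; "grip_force" is the grip in N (left out, the last holds). Time passes only in rows, so rows that do not move let the fingers close. It gives the time, the measured TCP pose, the force, the opening and the grip force at its end, in the units of the state.
- manip.get_obs(): the state, without advancing time (a new reading comes with each control period).
- cams.read_camera(name): name is "scene" or "side" or "wrist"; returns a dict with "pixels" (384x512x3 uint8, red, green, blue), "depth" (384x512 float32, m along the optical axis (not along the pixel's ray), 0 where there is no reading), "intrinsics" (3x3 intrinsics, pixels), "D" ([k1, k2, p1, p2, k3] as OpenCV has them; the pictures are not rectified), "cam_to_world" (4x4, takes a point from camera to world coordinates). Camera axes: x right, y down, z forward; pixel columns grow to the right and rows downward; lengths in m; the calibration is good to about 2 mm. A picture is of the moment at which its call begins.
- manip.close_job(): hands the job in; it is judged then, once.
The state is a dict: "time": time; "q": joint angles; "joint_velocities": joint speeds; "effort": joint torques, N m; "ee_pos": TCP position; "eef_rot": TCP orientation; "force": force on the tool from outside, world axes, zero at the start; "ft_torque": the same for the moment, N m; "width": opening from 0.0 (shut) to 1.0 (fully open); "grasp_force": force on a finger pad.
Only numpy, scipy, OpenCV 4.12 (cv2) and the standard library are available. Lean on these libraries where they do the work, as an engineer would, in place of code of your own. Each camera call takes 0.05 s, during which the arm holds its last target. There are 200 camera calls.

## Working session

There is one attempt and no reset: what is moved stays moved. The work goes in short steps, Python scripts to look and compute and a tool call to move; the robot and the scene stay as the last step left them, time stands still between calls to the robot, and variables do not carry over. Pictures are saved under pics/ and viewed, at most 10 in all, crops included, and the job is handed in when it is done.

Besides the shell and the picture viewer there is one more tool, called by a JSON object that holds its "api" and its "payload", one argument or row to a line. send_rows: Moves the arm, as the interface text tells. Its arguments: {"type":"object","properties":{"rows":{"type":"array"},"grip_force":{"type":"number"}},"required":["rows"]}

```bash
mkdir -p pics; cat > h.py <<'E'
import numpy as np, cv2, pickle
from cell import manip, cams
def snap(n,f):
    c=cams.read_camera(n); cv2.imwrite(f'pics/{f}.png',c['pixels'][:,:,::-1]); pickle.dump(c,open(f'pics/{f}.pkl','wb')); return c
def load(f): return pickle.load(open(f'pics/{f}.pkl','rb'))
def ray(c,u,v):
    p=cv2.undistortPoints(np.array([[[u,v]]],float),c['intrinsics'],c['D'])[0,0]
    T=c['cam_to_world']; return T[:3,3],T[:3,:3]@np.array([p[0],p[1],1])
def atz(c,u,v,z):
    o,d=ray(c,u,v); return o+d*(z-o[2])/d[2]
def dep(c,u,v):
    o,d=ray(c,u,v); return o+d*c['depth'][int(round(v)),int(round(u))]
def cloud(c):
    h,w=c['depth'].shape; g=np.stack(np.meshgrid(np.arange(w),np.arange(h)),-1).reshape(-1,1,2).astype(float)
    p=cv2.undistortPoints(g,c['intrinsics'],c['D'])[:,0]
    z=c['depth'].reshape(-1,1); P=np.hstack([p*z,z]); T=c['cam_to_world']
    W=P@T[:3,:3].T+T[:3,3]; W[z[:,0]==0]=np.nan; return W.reshape(h,w,3)
E
python3 - <<'E'
from h import *
a=snap('scene','s0');b=snap('side','d0');c=snap('wrist','w0')
cv2.imwrite('pics/all0.png',cv2.resize(np.hstack([a['pixels'],b['pixels']])[:,:,::-1],(800,300)))
for x in (a,b,c): print(x['cam_to_world'].round(3).tolist())
print(manip.get_obs())
E
```

```text
[[0.612, -0.682, 0.401, 0.144], [-0.791, -0.537, 0.294, -0.335], [0.015, -0.497, -0.868, 0.942], [0.0, 0.0, 0.0, 1.0]]
[[-1.0, -0.009, -0.012, 0.508], [0.003, 0.67, -0.742, 0.575], [0.015, -0.742, -0.67, 0.707], [0.0, 0.0, 0.0, 1.0]]
[[0.382, 0.897, 0.223, 0.185], [0.924, -0.371, -0.093, 0.626], [-0.001, 0.242, -0.97, 0.384], [0.0, 0.0, 0.0, 1.0]]
{'time': 0.15, 'q': array([-1.22199532,  0.46821508, -0.01155942,  1.60336818,  0.00604169,
        1.07137023, -0.05631351]), 'joint_velocities': array([ 4.04834386e-04,  7.25885767e-04, -8.20188259e-05, -2.31335130e-03,
        1.09380822e-03, -6.93855142e-04, -8.83948894e-04]), 'effort': array([ 1.32756817e-03, -5.20947182e+01, -1.19222444e-02, -2.43973857e+01,
       -5.65669080e-02,  1.52999506e-02,  1.07199371e-04]), 'ee_pos': array([0.24813876, 0.60031946, 0.21385124]), 'eef_rot': array([ 1.94697701e-01,  9.80863071e-01, -6.62581545e-04, -5.10751461e-05]), 'force': array([0.83116345, 0.6532347 , 0.91750435]), 'ft_torque': array([ 0.04251867,  0.05953871, -0.04133379]), 'grasp_force': 0.0, 'width': 0.9986765966329467}
```

View pics/s0.png

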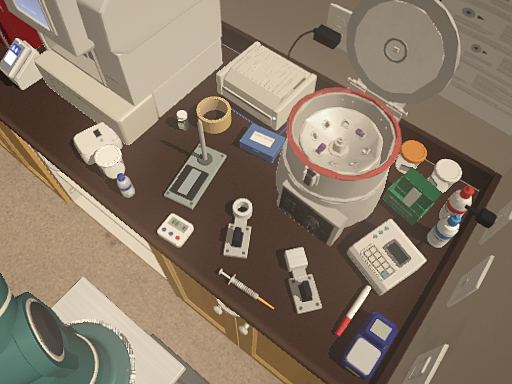

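View pics/d0.png

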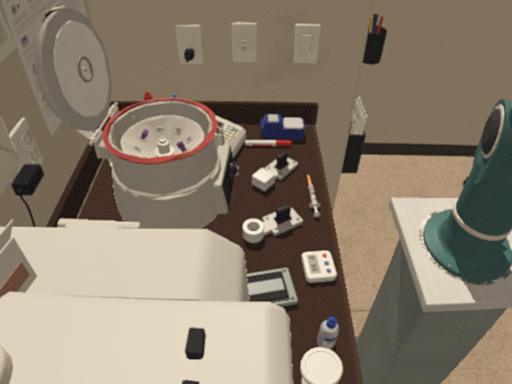

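The scene picture shows the platen at about (238,230) with its sleeve at (242,208), the press at (196,177) with its rod base near (204,157), and the weight at (300,280). The side view shows the platen at (275,223), but the press is partly hidden.

```bash
python3 - <<'E'
from h import *
a=load('s0'); im=a['pixels'][:,:,::-1]
cr=im[105:265,155:315]; cv2.imwrite('pics/c1.png',cv2.resize(cr,(800,800),interpolation=cv2.INTER_CUBIC)[:600])
cv2.imwrite('pics/c1.png',cv2.resize(im[110:260,155:305],(600,600),interpolation=cv2.INTER_CUBIC))
W=cloud(a)
for u,v in [(242,208),(238,235),(228,253),(196,177),(200,123),(203,155),(240,215)]: print(u,v,W[v,u].round(4))
# camera heights
m=(W[...,2]>.13)&(W[...,2]<.2)
ys,xs=np.where(m[105:165,190:215]); print([(x+190,y+105,W[y+105,x+190].round(3).tolist()) for y,x in list(zip(ys,xs))[:8]])
E
```

```text
242 208 [ 5.157e-01 -2.290e-02  5.000e-04]
238 235 [ 0.4365 -0.0752  0.0492]
228 253 [ 0.3982 -0.0752  0.014 ]
196 177 [0.5046 0.1178 0.0206]
200 123 [0.5609 0.1346 0.1702]
203 155 [0.5573 0.1379 0.0409]
240 215 [ 0.4855 -0.0413  0.032 ]
[(np.int64(199), np.int64(119), [0.565, 0.141, 0.176]), (np.int64(198), np.int64(120), [0.561, 0.139, 0.178]), (np.int64(199), np.int64(120), [0.563, 0.139, 0.176]), (np.int64(200), np.int64(120), [0.567, 0.139, 0.172]), (np.int64(198), np.int64(121), [0.56, 0.14, 0.174]), (np.int64(199), np.int64(121), [0.562, 0.138, 0.174]), (np.int64(200), np.int64(121), [0.564, 0.137, 0.172]), (np.int64(197), np.int64(122), [0.56, 0.143, 0.168])]
```

View pics/c1.png

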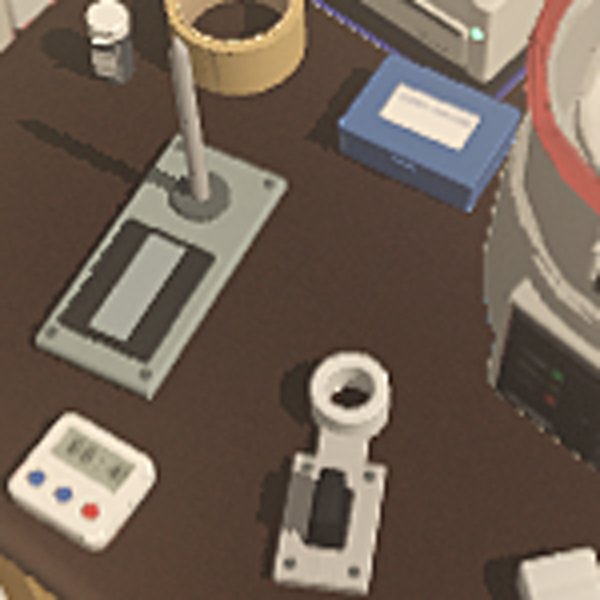

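The crop shows the rod tip at (177,40), the collar at (199,195), the pad corners, the platen's plate corners and the ring at (350,390).

```bash
python3 - <<'E'
from h import *
a=load('s0')
f=lambda x,y,z: atz(a,155+x/4-.4,110+y/4-.4,z)
pad=np.array([f(x,y,.02) for x,y in [(133,219),(216,255),(148,361),(59,322)]])
print('pad',pad.round(4).tolist(),'c',pad.mean(0).round(4))
print([np.linalg.norm(pad[i]-pad[(i+1)%4]).round(4) for i in range(4)])
base=np.array([f(x,y,.018) for x,y in [(178,135),(288,183),(150,396),(36,341)]]); print('base',base.round(4).tolist(),base.mean(0))
print([np.linalg.norm(base[i]-base[(i+1)%4]).round(4) for i in range(4)])
print('rodtip',f(177,40,.178),'collar',f(199,197,.02))
pl=np.array([f(x,y,.012) for x,y in [(300,452),(387,465),(365,592),(273,580)]])
print('plate',pl.round(4).tolist(),pl.mean(0)); print([np.linalg.norm(pl[i]-pl[(i+1)%4]).round(4) for i in range(4)])
print('ring out',f(351,388,.030),'bore',f(350,388,.03))
W=cloud(a)
# handle top cloud
def reg(x0,x1,y0,y1,z0,z1):
    s=W[int(110+y0/4):int(110+y1/4),int(155+x0/4):int(155+x1/4)].reshape(-1,3); return s[(s[:,2]>z0)&(s[:,2]<z1)]
s=reg(260,400,440,600,.042,.07); print('handletop',len(s),s.mean(0),s.max(0))
r=cv2.minAreaRect((s[:,:2]*1000).astype(np.float32)); print(r)
s=reg(290,410,340,440,.025,.036); r=cv2.minEnclosingCircle((s[:,:2]*1000).astype(np.float32)); print('ring',r,np.median(s[:,2]))
s=reg(260,400,440,600,.006,.016); print('plate',len(s),cv2.minAreaRect((s[:,:2]*1000).astype(np.float32)))
for u,v in [(230,205)]:pass
for z0 in (.05,.08,.11,.14,.16):
    s=reg(150,230,20,200,z0,z0+.02); print(z0,s.mean(0).round(4))
E
```

```text
pad [[0.5205, 0.1604, 0.02], [0.533, 0.1001, 0.02], [0.4487, 0.0826, 0.02], [0.4348, 0.1451, 0.02]] c [0.4843 0.1221 0.02  ]
[np.float64(0.0616), np.float64(0.0861), np.float64(0.0639), np.float64(0.0871)]
base [[0.5898, 0.1831, 0.018], [0.6054, 0.1004, 0.018], [0.4319, 0.0663, 0.018], [0.4166, 0.148, 0.018]] [0.51094427 0.12445171 0.018     ]
[np.float64(0.0842), np.float64(0.1768), np.float64(0.0831), np.float64(0.1767)]
rodtip [0.56250847 0.13855178 0.178     ] collar [0.55994227 0.13808641 0.02      ]
plate [[0.4615, -0.0279, 0.012], [0.4872, -0.0746, 0.012], [0.4155, -0.1144, 0.012], [0.3883, -0.0677, 0.012]] [ 0.43812076 -0.07115175  0.012     ]
[np.float64(0.0533), np.float64(0.082), np.float64(0.054), np.float64(0.0834)]
ring out [ 0.5074992  -0.03095803  0.03      ] bore [ 0.50712501 -0.0304818   0.03      ]
handletop 105 [ 0.43633167 -0.07159605  0.04882991] [ 0.45305095 -0.05608297  0.05288306]
((437.34429931640625, -70.54683685302734), (35.81601333618164, 15.980572700500488), 29.1521053314209)
ring ((506.7796936035156, -31.286666870117188), 24.26141929626465) 0.029624020406714524
plate 637 ((443.61279296875, -66.90465545654297), (95.82617950439453, 56.38688659667969), 30.12221336364746)
0.05 [0.5631 0.1398 0.0587]
0.08 [0.5593 0.1361 0.0908]
0.11 [0.5596 0.136  0.1216]
0.14 [0.5595 0.136  0.1488]
0.16 [0.5606 0.1372 0.1679]
```

```bash
python3 - <<'E'
from h import *
W=np.concatenate([cloud(load('s0')).reshape(-1,3),cloud(load('d0')).reshape(-1,3)])
W=W[~np.isnan(W[:,0])&(W[:,2]>-.05)]
# max height (cm) grid, rows y from .7 to -.4, cols x .15...0.85
print('      '+' '.join(f'{int(x*100):3d}' for x in np.arange(.15,.85,.05)))
for y in np.arange(.7,-.4,-.05):
    r=[]
    for x in np.arange(.15,.85,.05):
        s=W[(abs(W[:,0]-x-.025)<.025)&(abs(W[:,1]-y+.025)<.025),2]
        r.append(f'{s.max()*100:3.0f}' if len(s) else '  .')
    print(f'{y:5.2f} '+' '.join(r))
E
```

```text
15  20  25  30  35  40  45  50  55  60  65  70  75  80
 0.70   .   .   .   0   0   0  32  19   .   .   .   .   .   .
 0.65   .   .   .   0   1   0  34  13   .   .   .   .   .   .
 0.60   .   .   .   0   0   0  36  13  15   .   .   .   .   .
 0.55   .   .   .   0   0   0  38  13  16   .   .   .   .   .
 0.50   .   .   .   0   1   0  46  47  46  46  47   .   .   .
 0.45   .   .   .   0   5   5  46  47  46  46  51   .   .   .
 0.40   .   .   .   0   5   5  12  43  43  43  57  43   .   .
 0.35   .   .   .   0   8   8  12  43  43  43  43  43  43  27
 0.30   .   .   .   0   8   8   0   0   6   6   5   5  11   .
 0.25   .   .   .   0   9   0   1   0   0   6   5  12  13  13
 0.20  -0   .   .   0   0   2   2   2   2   5   5  11  13  13
 0.15   0   .   .   0   2   2   2   2  18   2   3  11  13  13
 0.10   0   .   .   2   2   2   2   2   2   1   4  12  13  13
 0.05   0   .   .   2   2   1   1   1   0   0   4  12  12  12
-0.00   0   .   .   1   0   2   3   3   1  22  22  22  22   .
-0.05   0   .   .   2   2   5   5   3  22  22  22  19  22  33
-0.10   0   .   .   2   2   2   1   1  22  22  19  19  19  36
-0.15  -0   .   .   1   2   0   3   8  22  22  18  19  20  37
-0.20   .   .   .   0   1   4   3   7  22  22  22  22  22  38
-0.25   .   .   .   0   2   5   2   1  10  22  22  22  22  37
-0.30   .   .   .   1   1   2   0   3   5   7   7   5   9   8
-0.35   .   .   .   0   1   3   2   4   6   7   7   6   8   8
```

{"api": "send_rows", "payload": {
  "rows": [
    [0, 0, 0, -0.01, -0.0125, 0, 0.06],
    [0, 0, 0, -0.0218, -0.0271, 0, 0.06],
    [0, 0, 0, -0.0218, -0.0271, 0, 0.06],
    [0, 0, 0, -0.0218, -0.0271, 0, 0.06],
    [0, 0, 0, -0.0218, -0.0271, 0, 0.06],
    [0, 0, 0, -0.0218, -0.0271, 0, 0.06],
    [0, 0, 0, -0.0218, -0.0271, 0, 0.06],
    [0, 0, 0, -0.0218, -0.0271, 0, 0.06],
    [0, 0, 0, -0.0218, -0.0271, 0, 0.06],
    [0, 0, 0, -0.0218, -0.0271, 0, 0.06],
    [0, 0, 0, -0.0218, -0.0271, 0, 0.06]
  ]
}}

```text
time: 1.07
ee_pos: [0.3507, 0.2499, 0.2146]
eef_rot: [0.195, 0.981, 0.0, -0.0]
force: [0.4, 0.6, -0.2]
width: 0.653
grasp_force: 0.0
```

{"api": "send_rows", "payload": {
  "rows": [
    [0, 0, 0, -0.0218, -0.0271, 0, 0.06],
    [0, 0, 0, -0.0218, -0.0271, 0, 0.06],
    [0, 0, 0, -0.0218, -0.0271, 0, 0.06],
    [0, 0, 0, -0.0218, -0.0271, 0, 0.06],
    [0, 0, 0, -0.0218, -0.0271, 0, 0.06],
    [0, 0, 0, -0.0218, -0.0271, 0, 0.06],
    [0, 0, 0, -0.0218, -0.0271, 0, 0.06],
    [0, 0, 0, -0.0218, -0.0271, 0, 0.06],
    [0, 0, 0, -0.012, -0.0146, 0, 0.06]
  ]
}}

```text
time: 1.82
ee_pos: [0.435, -0.0372, 0.2149]
eef_rot: [0.197, 0.98, -0.0, 0.001]
force: [0.6, -0.5, -0.2]
width: 0.654
grasp_force: 0.0
```

{"api": "send_rows", "payload": {
  "rows": [
    [0, 0, -6.5, 0, 0, 0.003, 0.06],
    [0, 0, -6.5, 0, 0, 0.008, 0.06],
    [0, 0, -6.5, 0, 0, 0.01, 0.06],
    [0, 0, -6.5, 0, 0, 0.01, 0.06],
    [0, 0, -6.5, 0, 0, 0.01, 0.06],
    [0, 0, -6.5, 0, 0, 0.01, 0.06],
    [0, 0, -6.5, 0, 0, 0.006, 0.06],
    [0, 0, -6.5, 0, 0, 0.003, 0.06],
    [0, 0, 0, 0, 0, 0, 0.06],
    [0, 0, 0, 0, 0, 0, 0.06]
  ]
}}

```text
time: 2.65
ee_pos: [0.4344, -0.0335, 0.1545]
eef_rot: [-0.253, 0.967, 0.0, -0.0]
force: [-0.3, 0.8, 0.1]
width: 0.655
grasp_force: 0.0
```

```bash
python3 - <<'E'
from h import *
c=snap('wrist','w1'); W=cloud(c).reshape(-1,3); print(c['cam_to_world'].round(3).tolist())
Wg=cloud(c)
def fit(z0,z1,x=(.36,.56),y=(-.14,.02)):
    s=W[(W[:,2]>z0)&(W[:,2]<z1)&(W[:,0]>x[0])&(W[:,0]<x[1])&(W[:,1]>y[0])&(W[:,1]<y[1])]
    return s
s=fit(.044,.056); print(len(s),s[:,2].mean(),cv2.minAreaRect((s[:,:2]*1000).astype(np.float32)))
s=fit(.025,.035,(.47,.56),(-.07,.02)); print(len(s),cv2.minEnclosingCircle((s[:,:2]*1000).astype(np.float32)) if len(s) else '')
S=cloud(load('s0')).reshape(-1,3); k=S[(S[:,2]>.085)&(S[:,2]<.2)&(S[:,1]<-.02)&(S[:,1]>-.25)&(S[:,0]<.7)]; print('cent minx',[(y,k[abs(k[:,1]-y)<.015][:,0].min().round(3)) for y in (-.05,-.08,-.11,-.14,-.17)])
E
```

```text
[[-0.49, 0.846, 0.21, 0.375], [0.872, 0.475, 0.118, -0.067], [0.0, 0.241, -0.97, 0.324], [0.0, 0.0, 0.0, 1.0]]
619 0.04895711869093634 ((436.83935546875, -69.08207702636719), (36.08473205566406, 16.010089874267578), 29.927181243896484)
929 ((505.4062805175781, -29.400897979736328), 23.850221633911133)
cent minx [(-0.05, np.float64(0.008)), (-0.08, np.float64(0.012)), (-0.11, np.float64(0.572)), (-0.14, np.float64(0.57)), (-0.17, np.float64(0.568))]
```

View pics/w1.png

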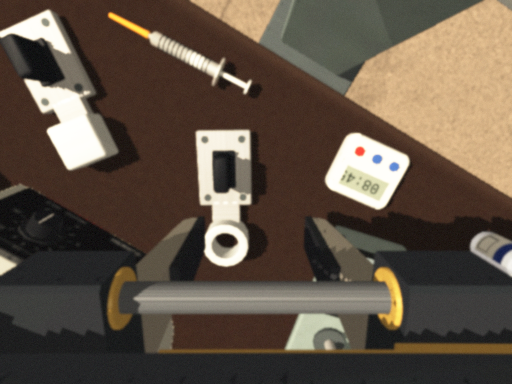

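The wrist picture shows the platen's handle at (223,172) and its ring at (228,242), both clear between the fingers' paths. The fit gives an origin of (0.437,-0.0695) and a yaw of 30°, which agrees with the scene view.

{"api": "send_rows", "payload": {
  "rows": [
    [0, 0, -0.7, 0.004, -0.0163, 0.005, 0.06],
    [0, 0, 0, 0.0045, -0.0163, 0.015, 0.06],
    [0, 0, 0, 0, 0, 0.02, 0.06],
    [0, 0, 0, 0, 0, 0.02, 0.06],
    [0, 0, 0, 0, 0, 0.015, 0.06],
    [0, 0, 0, 0, 0, 0.005, 0.06],
    [0, 0, 0, 0, 0, 0, 0.06],
    [0, 0, 0, 0, 0, 0, 0.06]
  ]
}}

```text
time: 3.37
ee_pos: [0.4439, -0.0659, 0.0751]
eef_rot: [-0.26, 0.965, -0.0, 0.0]
force: [0.5, -0.2, 0.5]
width: 0.654
grasp_force: 0.0
```

{"api": "send_rows", "payload": {
  "rows": [
    [0, 0, 0, 0, 0, 0.01, 0.06],
    [0, 0, 0, 0, 0, 0.015, 0.06],
    [0, 0, 0, 0, 0, 0.015, 0.06],
    [0, 0, 0, 0, 0, 0.01, 0.06],
    [0, 0, 0, 0, 0, 0.004, 0.06],
    [0, 0, 0, 0, 0, 0, 0.06],
    [0, 0, 0, 0, 0, 0, 0.06]
  ]
}}

```text
time: 3.95
ee_pos: [0.4437, -0.066, 0.0208]
eef_rot: [-0.261, 0.965, -0.0, 0.0]
force: [1.2, 0.1, 0.6]
width: 0.651
grasp_force: 0.0
```

{"api": "send_rows", "payload": {
  "rows": [
    [0, 0, 0, 0, 0, 0, 0.0],
    [0, 0, 0, 0, 0, 0, 0.0],
    [0, 0, 0, 0, 0, 0, 0.0],
    [0, 0, 0, 0, 0, 0, 0.0],
    [0, 0, 0, 0, 0, 0, 0.0],
    [0, 0, 0, 0, 0, 0, 0.0],
    [0, 0, 0, 0, 0, 0, 0.0],
    [0, 0, 0, 0, 0, 0, 0.0],
    [0, 0, 0, 0, 0, 0, 0.0]
  ],
  "grip_force": 50
}}

```text
time: 4.7
ee_pos: [0.4435, -0.0658, 0.0207]
eef_rot: [-0.261, 0.965, 0.0, 0.0]
force: [-0.7, 0.5, 2.3]
width: 0.174
grasp_force: 50.0
```

Gripped: the opening is 16 mm. Now I lift slowly.

{"api": "send_rows", "payload": {
  "rows": [
    [0, 0, 0, 0, 0, -0.003, 0.0],
    [0, 0, 0, 0, 0, -0.006, 0.0],
    [0, 0, 0, 0, 0, -0.012, 0.0],
    [0, 0, 0, 0, 0, -0.02, 0.0],
    [0, 0, 0, 0, 0, -0.025, 0.0],
    [0, 0, 0, 0, 0, -0.025, 0.0],
    [0, 0, 0, 0, 0, -0.025, 0.0],
    [0, 0, 0, 0, 0, -0.025, 0.0],
    [0, 0, 0, 0, 0, -0.025, 0.0],
    [0, 0, 0, 0, 0, -0.025, 0.0],
    [0, 0, 0, 0, 0, -0.015, 0.0],
    [0, 0, 0, 0, 0, -0.004, 0.0]
  ]
}}

```text
time: 5.7
ee_pos: [0.4447, -0.0661, 0.2334]
eef_rot: [-0.261, 0.965, -0.0, 0.003]
force: [-0.0, 0.1, -2.8]
width: 0.172
grasp_force: 50.0
```

```bash
python3 - <<'E'
from h import *
a=snap('scene','s1'); w=snap('wrist','w2'); o=manip.get_obs(); print(o['ee_pos'],o['eef_rot'],o['width'],o['force'],o['ft_torque'])
u,v=[int(x) for x in cv2.projectPoints(np.array([[.48,-.045,.22]]),*(lambda M:(cv2.Rodrigues(M[:3,:3])[0],M[:3,3]))(np.linalg.inv(a['cam_to_world'])),a['intrinsics'],a['D'])[0].ravel()]
print(u,v)
i=a['pixels'][:,:,::-1][v-65:v+65,u-65:u+65]; j=w['pixels'][:,:,::-1][110:350,130:370]
cv2.imwrite('pics/c2.png',np.hstack([cv2.resize(i,(400,400)),cv2.resize(j,(400,400))]))
for n,c in (('s',a),('w',w)):
    W=cloud(c).reshape(-1,3); s=W[(W[:,2]>.16)&(W[:,2]<.3)&(W[:,0]>.35)&(W[:,0]<.57)&(W[:,1]>-.14)&(W[:,1]<.04)]
    print(n,len(s),np.histogram(s[:,2],bins=np.arange(.19,.27,.005)))
E
```

```text
[ 0.44350233 -0.06588285  0.23107238] [-2.60878316e-01  9.65371386e-01  1.68600760e-05  7.68740691e-04] 0.17491344345950297 [ 0.52665641 -0.34443315 -2.93786564] [ 0.07178883  0.03062482 -0.02141425]
238 176
s 1172 (array([  0,   0,   0,   0,   9,  40, 379, 242,  46,  27,  28,  29,  29,
        42, 140,  25]), array([0.19 , 0.195, 0.2  , 0.205, 0.21 , 0.215, 0.22 , 0.225, 0.23 ,
       0.235, 0.24 , 0.245, 0.25 , 0.255, 0.26 , 0.265, 0.27 ]))
w 13204 (array([   0,    0,    0,    0,   58,  251, 5264,  723,  267,  298, 1266,
        198,  228,  566, 1863,  250]), array([0.19 , 0.195, 0.2  , 0.205, 0.21 , 0.215, 0.22 , 0.225, 0.23 ,
       0.235, 0.24 , 0.245, 0.25 , 0.255, 0.26 , 0.265, 0.27 ]))
```

View pics/c2.png

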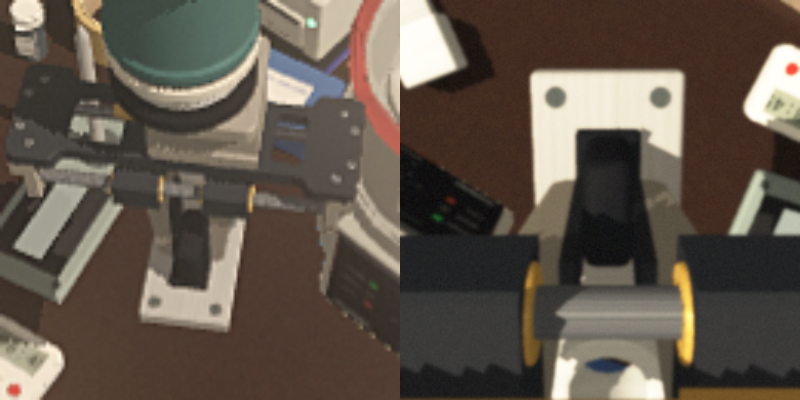

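The platen is held; its plate and ring are in view behind the fingers. I check the tilt and held pose numerically.

```bash
cat >> h.py <<'E'
def held(c,o,zoff=-.021):
    # cloud in nominal platen frame: origin TCP shifted, x = -tool x
    from scipy.spatial.transform import Rotation as R
    Rt=R.from_quat(o['eef_rot']).as_matrix(); ex=-Rt[:,0]; ex[2]=0; ex/=np.linalg.norm(ex); ey=np.cross([0,0,1],ex)
    W=cloud(c).reshape(-1,3)-o['ee_pos']; L=np.c_[W@ex,W@ey,W[:,2]-zoff]
    s=L[(abs(L[:,2]-.012)<.006)&(abs(L[:,1])<.032)&(L[:,0]<-.03)&(L[:,0]>-.06)]
    s=s[(abs(s[:,2]-np.median(s[:,2]))<.003)]
    A=np.c_[s[:,:2],np.ones(len(s))]; k=np.linalg.lstsq(A,s[:,2],rcond=None)[0]
    print('plane pitch,roll deg',np.degrees(k[:2]).round(2),'z@origin',k[2].round(4),len(s),s.min(0).round(4),s.max(0).round(4))
    print(' rect',cv2.minAreaRect((s[:,:2]*1000).astype(np.float32)))
    t=L[(abs(L[:,2]-.0495)<.005)&(abs(L[:,1])<.012)&(L[:,0]<.0)&(L[:,0]>-.05)]
    if len(t): print(' handle',t[:,0].min().round(4),np.median(t[:,2]).round(4))
    return L
E
python3 - <<'E'
from h import *
o=manip.get_obs()
for f in('w2','s1'):
  L=held(load(f),o)
  r=L[(L[:,0]>.04)&(L[:,0]<.11)&(abs(L[:,1])<.035)&(abs(L[:,2]-.03)<.008)]
  print('ring',len(r), r.mean(0) if len(r) else '')
E
```

```text
plane pitch,roll deg [ 1.81 -0.09] z@origin 0.0147 2572 [-0.047  -0.0287  0.0104] [-0.03    0.0274  0.0163]
 rect ((-38.51494216918945, -0.6199131011962891), (56.083919525146484, 17.00472640991211), 89.93748474121094)
 handle -0.0254 0.051
ring 1299 [ 0.06073516 -0.00068584  0.03079901]
plane pitch,roll deg [ 3.62 -0.03] z@origin 0.0167 230 [-0.0465 -0.0302  0.0111] [-0.0301  0.0256  0.017 ]
 rect ((-38.28753662109375, -2.310495376586914), (16.2081298828125, 55.74060821533203), 0.1719486117362976)
 handle -0.0249 0.0518
ring 5 [0.050864   0.00294148 0.02593065]
```

{"api": "send_rows", "payload": {
  "rows": [
    [0, 0, 0, -0.0064, 0.0063, 0, 0],
    [0, 0, 0, -0.012, 0.0124, 0, 0],
    [0, 0, 0, -0.017, 0.0175, 0, 0],
    [0, 0, 0, -0.017, 0.0175, 0, 0],
    [0, 0, 0, -0.017, 0.0175, 0, 0],
    [0, 0, 0, -0.017, 0.0175, 0, 0],
    [0, 0, 0, -0.017, 0.0175, 0, 0],
    [0, 0, 0, -0.017, 0.0175, 0, 0],
    [0, 0, 0, -0.01, 0.0106, 0, 0],
    [0, 0, 0, -0.006, 0.006, 0, 0]
  ]
}}

```text
time: 6.63
ee_pos: [0.4899, 0.1263, 0.229]
eef_rot: [-0.262, 0.965, 0.0, -0.001]
force: [-0.2, 0.2, -1.9]
width: 0.171
grasp_force: 50.0
```

{"api": "send_rows", "payload": {
  "rows": [
    [0, 0, 2, 0, 0, 0, 0],
    [0, 0, 4, 0, 0, 0, 0],
    [0, 0, 4.5, 0, 0, 0, 0],
    [0, 0, 4.5, 0, 0, 0, 0],
    [0, 0, 2.9, 0, 0, 0, 0],
    [0, 0, 1, 0, 0, 0, 0],
    [0, 0, 0, 0, 0, 0, 0],
    [0, 0, 0, 0, 0, 0, 0],
    [0, 0, 0, 0, 0, 0, 0]
  ]
}}

```text
time: 7.38
ee_pos: [0.4905, 0.1237, 0.2304]
eef_rot: [-0.099, 0.995, -0.0, -0.0]
force: [-0.1, -0.4, -2.2]
width: 0.173
grasp_force: 50.0
```

```bash
python3 - <<'E'
from h import *
a=snap('scene','s2'); w=snap('wrist','w3'); d=snap('side','d2'); o=manip.get_obs(); print(o['ee_pos'],o['eef_rot'],o['width'],o['force'])
held(w,o)
cv2.imwrite('pics/c3.png',np.hstack([cv2.resize(a['pixels'][:,:,::-1][70:230,130:290],(400,400)),cv2.resize(w['pixels'][:,:,::-1],(400,400))]))
# press base from the first scene view and now
for n,c in(('s0',load('s0')),('w3',w),('w1',load('w1'))):
    W=cloud(c).reshape(-1,3); s=W[(W[:,2]>.011)&(W[:,2]<.026)&(W[:,0]>.4)&(W[:,0]<.625)&(W[:,1]>.055)&(W[:,1]<.205)]
    print(n,len(s),np.median(s[:,2]),cv2.minAreaRect((s[:,:2]*1000).astype(np.float32)))
E
```

```text
[0.49059061 0.12389887 0.23056232] [-9.89990621e-02  9.95087526e-01 -9.73303043e-06 -2.89966943e-05] 0.16885166854045966 [ 0.94898718  0.1769988  -1.90434973]
plane pitch,roll deg [1.42 0.01] z@origin 0.013 2653 [-0.0476 -0.0286  0.0092] [-0.03    0.0275  0.0147]
 rect ((-38.816864013671875, -0.5464076995849609), (17.54450798034668, 56.16148376464844), 0.00874286238104105)
 handle -0.026 0.0495
s0 1826 0.016579313737735357 ((512.83984375, 127.68661499023438), (180.63343811035156, 86.72395324707031), 11.29231071472168)
w3 2189 0.01533312220569294 ((444.6291198730469, 116.35606384277344), (41.46031188964844, 85.23170471191406), 11.34131145477295)
w1 2518 0.014026714215389813 ((506.9034423828125, 127.51239776611328), (169.5312042236328, 83.00941467285156), 11.107410430908203)
```

View pics/c3.png

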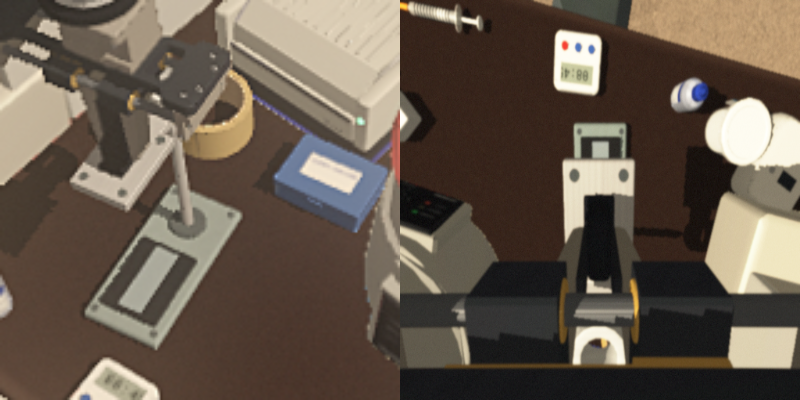

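The scene crop shows the platen poised above the rod. The wrist crop shows the plate, centred at column 598, over the base, centred at column 600. I shift about 1 mm sideways and lower.

{"api": "send_rows", "payload": {
  "rows": [
    [0, 0, 0, 0, 0.0008, 0.003, 0],
    [0, 0, 0, 0, 0, 0.005, 0],
    [0, 0, 0, 0, 0, 0.006, 0],
    [0, 0, 0, 0, 0, 0.006, 0],
    [0, 0, 0, 0, 0, 0.006, 0],
    [0, 0, 0, 0, 0, 0.006, 0],
    [0, 0, 0, 0, 0, 0.006, 0],
    [0, 0, 0, 0, 0, 0.005, 0],
    [0, 0, 0, 0, 0, 0.003, 0],
    [0, 0, 0, 0, 0, 0, 0]
  ]
}}

```text
time: 8.37
ee_pos: [0.49, 0.1247, 0.1838]
eef_rot: [-0.099, 0.995, -0.0, -0.001]
force: [-0.2, -0.4, -2.8]
width: 0.17
grasp_force: 50.0
```

```bash
python3 - <<'E'
from h import *
a=snap('scene','s3'); w=snap('wrist','w4'); o=manip.get_obs(); print(o['ee_pos'],o['eef_rot'],o['width'],o['force'],o['ft_torque'])
held(w,o)
W=cloud(w).reshape(-1,3); s=W[(W[:,2]>.011)&(W[:,2]<.026)&(W[:,0]>.4)&(W[:,0]<.625)&(W[:,1]>.055)&(W[:,1]<.205)]
print(len(s),np.median(s[:,2]),cv2.minAreaRect((s[:,:2]*1000).astype(np.float32)))
cv2.imwrite('pics/c4.png',np.hstack([cv2.resize(a['pixels'][:,:,::-1][80:200,150:270],(400,400)),cv2.resize(w['pixels'][:,:,::-1][130:384,128:384],(400,400))]))
E
```

```text
[0.4905486  0.12479784 0.18460544] [-9.88614116e-02  9.95101211e-01 -7.50876331e-06  3.69313301e-05] 0.17420685202359532 [-0.07978136  0.37470384 -1.82193658] [0.00679789 0.0233631  0.02281138]
plane pitch,roll deg [ 1.41 -0.  ] z@origin 0.0127 2692 [-0.0478 -0.0285  0.0088] [-0.03    0.0275  0.0142]
 rect ((-38.866477966308594, -0.5155353546142578), (56.00257110595703, 17.77994728088379), 89.89024353027344)
 handle -0.0261 0.0493
2467 0.014839880531510363 ((442.006103515625, 115.93323516845703), (36.599647521972656, 85.30912017822266), 11.310359954833984)
```

View pics/c4.png

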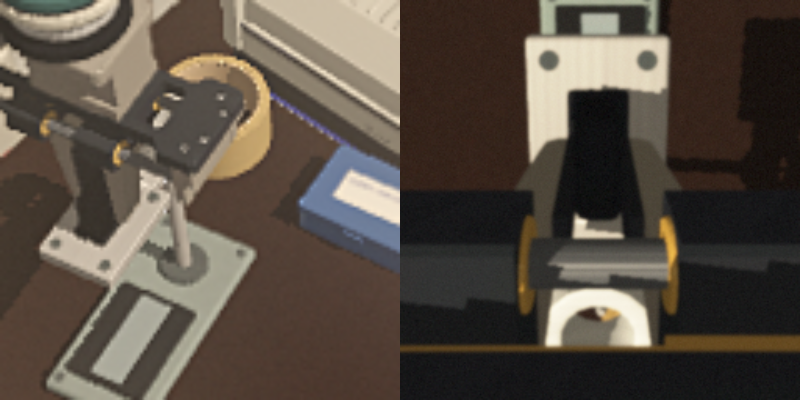

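No contact force, and the sleeve is about 14 mm over the tip. I continue down at the same pace.

{"api": "send_rows", "payload": {
  "rows": [
    [0, 0, 0, 0, 0.0005, 0.003, 0],
    [0, 0, 0, 0, 0, 0.006, 0],
    [0, 0, 0, 0, 0, 0.007, 0],
    [0, 0, 0, 0, 0, 0.007, 0],
    [0, 0, 0, 0, 0, 0.007, 0],
    [0, 0, 0, 0, 0, 0.007, 0],
    [0, 0, 0, 0, 0, 0.007, 0],
    [0, 0, 0, 0, 0, 0.007, 0],
    [0, 0, 0, 0, 0, 0.006, 0],
    [0, 0, 0, 0, 0, 0.003, 0]
  ]
}}

```text
time: 9.3
ee_pos: [0.4899, 0.1251, 0.1235]
eef_rot: [-0.099, 0.995, -0.0, -0.001]
force: [0.3, 0.0, -2.2]
width: 0.172
grasp_force: 50.0
```

{"api": "send_rows", "payload": {
  "rows": [
    [0, 0, 0, 0, 0, 0.003, 0],
    [0, 0, 0, 0, 0, 0.006, 0],
    [0, 0, 0, 0, 0, 0.007, 0],
    [0, 0, 0, 0, 0, 0.007, 0],
    [0, 0, 0, 0, 0, 0.007, 0],
    [0, 0, 0, 0, 0, 0.007, 0],
    [0, 0, 0, 0, 0, 0.007, 0],
    [0, 0, 0, 0, 0, 0.007, 0],
    [0, 0, 0, 0, 0, 0.005, 0],
    [0, 0, 0, 0, 0, 0.003, 0],
    [0, 0, 0, 0, 0, 0, 0]
  ]
}}

```text
time: 10.22
ee_pos: [0.49, 0.1251, 0.0649]
eef_rot: [-0.099, 0.995, -0.0, -0.001]
force: [0.1, -0.4, -1.9]
width: 0.174
grasp_force: 50.0
```

```bash
python3 - <<'E'
from h import *
a=snap('scene','s4'); w=snap('wrist','w5'); o=manip.get_obs(); print(o['ee_pos'],o['eef_rot'],o['width'],o['force'],o['ft_torque'])
L=held(w,o)
s=L[(L[:,2]+o['ee_pos'][2]-.021>.012)&(L[:,2]+o['ee_pos'][2]-.021<.026)&(L[:,0]<-.05)&(L[:,0]>-.09)&(abs(L[:,1])<.07)]
print('base in platen axes',len(s),cv2.minAreaRect((s[:,:2]*1000).astype(np.float32)))
cv2.imwrite('pics/c5.png',np.hstack([cv2.resize(a['pixels'][:,:,::-1][90:210,140:260],(400,400)),cv2.resize(w['pixels'][:,:,::-1][100:384,114:398],(400,400))]))
E
```

```text
[0.49049999 0.12527605 0.06560563] [-9.88419399e-02  9.95103143e-01 -9.94541392e-06  7.63117268e-05] 0.17602013039930464 [-0.23316153  1.16463206 -1.98266546] [0.04007559 0.06909577 0.03071887]
plane pitch,roll deg [1.39 0.04] z@origin 0.0128 2697 [-0.0478 -0.0285  0.0089] [-0.03    0.0275  0.0145]
 rect ((-38.88490295410156, -0.5204830169677734), (17.770017623901367, 56.02519226074219), 0.039907414466142654)
 handle -0.0261 0.0493
base in platen axes 2698 ((-58.63385009765625, 0.23168182373046875), (84.41067504882812, 17.271100997924805), 89.98149871826172)
```

View pics/c5.png

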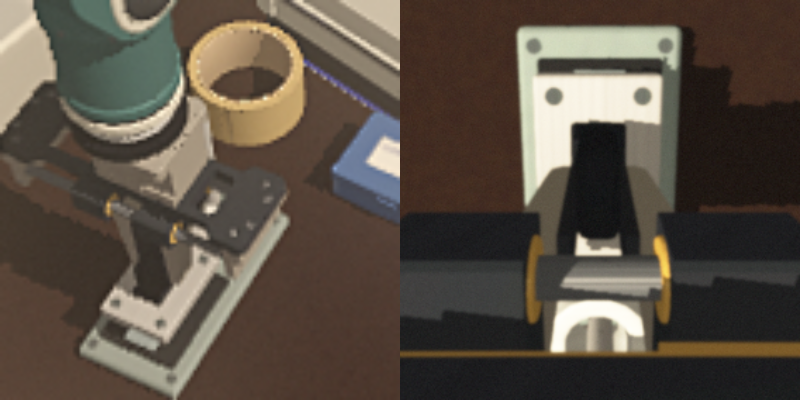

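The wrist crop shows the plate parallel to the base, with the rod centred in the bore at column 600. The offset is under 1 mm. I lower the last 25 mm slowly.

{"api": "send_rows", "payload": {
  "rows": [
    [0, 0, 0, 0, 0.0007, 0.003, 0],
    [0, 0, 0, 0, 0, 0.004, 0],
    [0, 0, 0, 0, 0, 0.004, 0],
    [0, 0, 0, 0, 0, 0.004, 0],
    [0, 0, 0, 0, 0, 0.003, 0],
    [0, 0, 0, 0, 0, 0.002, 0],
    [0, 0, 0, 0, 0, 0.0015, 0],
    [0, 0, 0, 0, 0, 0.001, 0],
    [0, 0, 0, 0, 0, 0, 0],
    [0, 0, 0, 0, 0, 0, 0]
  ]
}}

```text
time: 11.15
ee_pos: [0.4903, 0.126, 0.0431]
eef_rot: [-0.099, 0.995, 0.0, 0.0]
force: [0.4, 0.0, -1.9]
width: 0.166
grasp_force: 50.0
```

{"api": "send_rows", "payload": {
  "rows": [
    [0, 0, 0, 0, 0, 0.0005, 0],
    [0, 0, 0, 0, 0, 0.0005, 0],
    [0, 0, 0, 0, 0, 0.0005, 0],
    [0, 0, 0, 0, 0, 0.0005, 0],
    [0, 0, 0, 0, 0, 0, 0],
    [0, 0, 0, 0, 0, 0, 0]
  ]
}}

```text
time: 11.65
ee_pos: [0.4902, 0.126, 0.0411]
eef_rot: [-0.099, 0.995, -0.0, -0.0]
force: [0.6, 0.6, -2.7]
width: 0.17
grasp_force: 50.0
```

{"api": "send_rows", "payload": {
  "rows": [
    [0, 0, 0, 0, 0, 0.0003, 0],
    [0, 0, 0, 0, 0, 0.0003, 0],
    [0, 0, 0, 0, 0, 0, 0],
    [0, 0, 0, 0, 0, 0, 0]
  ]
}}

```text
time: 11.98
ee_pos: [0.4903, 0.126, 0.0407]
eef_rot: [-0.099, 0.995, 0.0, 0.0]
force: [-2.1, -0.4, 0.7]
width: 0.169
grasp_force: 50.0
```

{"api": "send_rows", "payload": {
  "rows": [
    [0, 0, 0, 0, 0, 0.0002, 0],
    [0, 0, 0, 0, 0, 0.0002, 0],
    [0, 0, 0, 0, 0, 0, 0],
    [0, 0, 0, 0, 0, 0, 0]
  ]
}}

```text
time: 12.32
ee_pos: [0.4903, 0.126, 0.0406]
eef_rot: [-0.099, 0.995, 0.0, 0.0]
force: [-3.3, -0.1, 6.0]
width: 0.175
grasp_force: 50.0
```

Contact: the weight is carried by the press. I ease the grip and open.

{"api": "send_rows", "payload": {
  "rows": [
    [0, 0, 0, 0, 0, -0.0002, 0],
    [0, 0, 0, 0, 0, 0, 0],
    [0, 0, 0, 0, 0, 0, 0.02],
    [0, 0, 0, 0, 0, 0, 0.024],
    [0, 0, 0, 0, 0, 0, 0.04],
    [0, 0, 0, 0, 0, 0, 0.05],
    [0, 0, 0, 0, 0, 0, 0.05],
    [0, 0, 0, 0, 0, 0, 0.05]
  ],
  "grip_force": 10
}}

```text
time: 12.98
ee_pos: [0.4902, 0.126, 0.0402]
eef_rot: [-0.099, 0.995, -0.0, -0.0]
force: [-0.1, -0.9, -0.1]
width: 0.524
grasp_force: 0.0
```

{"api": "send_rows", "payload": {
  "rows": [
    [0, 0, 0, 0, 0, -0.003, 0.05],
    [0, 0, 0, 0, 0, -0.008, 0.05],
    [0, 0, 0, 0, 0, -0.015, 0.05],
    [0, 0, 0, 0, 0, -0.02, 0.05],
    [0, 0, 0, 0, 0, -0.025, 0.05],
    [0, 0, 0, 0, 0, -0.025, 0.05],
    [0, 0, 0, 0, 0, -0.025, 0.05],
    [0, 0, 0, 0, 0, -0.025, 0.05],
    [0, 0, 0, 0, 0, -0.015, 0.05],
    [0, 0, 0, 0, 0, -0.005, 0.05],
    [0, 0, 0, 0, 0, 0, 0.05]
  ]
}}

```text
time: 13.9
ee_pos: [0.491, 0.1262, 0.208]
eef_rot: [-0.099, 0.995, 0.001, 0.002]
force: [0.6, -1.1, -1.7]
width: 0.545
grasp_force: 0.0
```

```bash
python3 - <<'E'
from h import *
a=snap('scene','s6'); w=snap('wrist','w6'); o=manip.get_obs(); print(o['ee_pos'],o['width'],o['force'])
c,s_=np.cos(np.radians(11.3)),np.sin(np.radians(11.3)); 
for n,cam in(('w',w),('s',a)):
    W=cloud(cam).reshape(-1,3)-[.4838,.1230,.02]; L=np.c_[W[:,:2]@np.array([[c,-s_],[s_,c]]),W[:,2]]
    p=L[(abs(L[:,2]-.012)<.004)&(abs(L[:,1])<.04)&(L[:,0]<.03)&(L[:,0]>-.055)]
    k=np.linalg.lstsq(np.c_[p[:,:2],np.ones(len(p))],p[:,2],rcond=None)[0]
    print(n,len(p),k*[57.3,57.3,1],cv2.minAreaRect((p[:,:2]*1000).astype(np.float32)))
    b=L[(L[:,2]<.006)&(L[:,2]>-.009)&(L[:,0]<-.042)&(L[:,0]>-.09)&(abs(L[:,1])<.07)]
    print(' base',cv2.minAreaRect((b[:,:2]*1000).astype(np.float32)))
    r=L[(abs(L[:,2]-.03)<.004)&(L[:,0]>.05)&(L[:,0]<.11)&(abs(L[:,1])<.03)]; print(' ring',len(r),np.median(r[:,2]) if len(r) else '',cv2.minEnclosingCircle((r[:,:2]*1000).astype(np.float32)) if len(r) else '')
cv2.imwrite('pics/c6.png',np.hstack([cv2.resize(a['pixels'][:,:,::-1][90:210,140:260],(400,400)),cv2.resize(w['pixels'][:,:,::-1][100:384,114:398],(400,400))]))
E
```

```text
[0.48965604 0.12586949 0.20574426] 0.5485935913849403 [-0.27042982  0.05986395 -0.27655722]
w 2133 [0.06654849 0.10977741 0.01181173] ((-5.232242584228516, 1.2931327819824219), (70.43415832519531, 55.98147201538086), 0.03485098481178284)
 base ((-51.107452392578125, 1.3588638305664062), (18.217647552490234, 85.11991882324219), 0.012913050130009651)
 ring 706 0.0296279068934502 ((79.1400375366211, 1.3328207731246948), 23.815858840942383)
s 362 [0.5083876  0.45759353 0.01181672] ((-5.492641448974609, -0.38245201110839844), (70.19286346435547, 57.95925521850586), 0.7775732278823853)
 base ((-51.79166030883789, -1.279754638671875), (19.592981338500977, 83.71985626220703), 0.7669242024421692)
 ring 145 0.029764358162786792 ((79.12954711914062, -1.3092753887176514), 24.31840705871582)
```

View pics/c6.png

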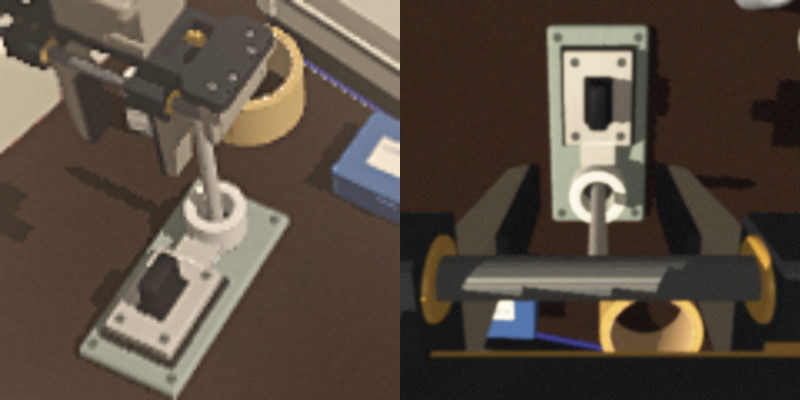

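The final picture shows the plate flat on the pad, at (597,97) in the wrist crop, with the ring round the rod at (597,197). The plate is within 0.1° of the base, centred to 0.1 mm sideways, and at the right height. The gripper is clear and at rest.

```bash
python3 -c "
from cell import manip
print(manip.close_job())"
```

```text
the job is handed in; nothing more can be done
None
```

The platen is fully down over the rod, flat and square on the pad and released. The arm never went near the weight, and the job was handed in at about 14 s of the 42 s allowed.

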